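# Close the bayonet lid of the saturator vessel

### The arm

A 6-joint arm with a two-finger parallel gripper is mounted at the origin on the work surface. World frame = base frame: x ahead of the robot, y to its left, z up, the work surface at z = 0. Lengths are in m, angles in rad, forces in N, time in s.
With the tool pointing down it reaches from about 0.35 to 0.85 m from the base axis. Payload 8.1 kg.
Tool frame: the origin (TCP) lies midway between the tips of the shut fingers; the grasp point (between the pads) lies 19 mm behind it (robot.tcp_to_grasp is the distance from the TCP to the grasp point, in m); z points along the fingers, y is the direction in which the jaws open and shut (so a half turn about z gives the same grasp; the last joint's range is limited). The gripper opens to 93 mm and grips with 3 to 60 N. Pads are 15 mm wide; open, the fingers measure 128 mm over their backs; the gripper's body (75 mm by 188 mm) begins 65 mm behind the grasp point.
Start: joints at [1.244, 0.13, 1.488, -0, 1.523, -0.085], TCP at [0.144, 0.583, 0.219] pointing down, gripper open.
Joint ranges: [-2.96, 2.96], [-0.89, 2.26], [0.02, 2.5], [-1.34, 4.48], [0, 2.73], [-2.66, 2.66]. Speed limits (rad/s): [2.39, 2.39, 2.79, 3.14, 3.14, 3.14].

### API

Orientations are given as a rotation vector (axis times angle).
In Python, from plant import robot gives the robot as it stands.
- The arm moves only by the tool send_rows, never from a script. Its argument "series" is a list of rows, each an object of numbers: "wx", "wy", "wz": the turn, a rotation vector about the world's x, y, z in rad; "dx", "dy", "dz": the shift along the world's x, y, z in cm; "fingers": the closure in counts, from 0 (fully open) to 255 (shut). In form: [{"wx": .., "wy": .., "wz": .., "dx": .., "dy": .., "dz": .., "fingers": ..}, ...]. A call has 1 to 20 rows; each row shifts and turns the pose as measured when the row begins; what a row does not reach is not made up. A row lasts 1/12 s, in which the tool goes at most 41.7 mm and 7.16 degrees, less where a joint would pass 70% of its speed; a pose out of reach is approached as far as the arm can. A call is refused whole if a number of a shift passes 4.17 or a number of a turn 0.125, either way. A call with a gripper value outside its range is refused whole. The fingers move at their own pace and stop on an object; "newtons" is the grip in N (left out, the last holds). Time passes only in rows, so rows that do not move let the fingers close. It gives the time, the measured TCP pose, the force and the opening at its end, in the units of the state.
- robot.read_state(): the state, without advancing time (a new reading comes with each control period).
- robot.read_camera(name): name is "scene" or "top" or "wrist"; returns the picture (400x640x3 uint8, red, green, blue); there is no depth.
- robot.camera_info(name): a dict with "intrinsics" (3x3 intrinsics, pixels), "extrinsics" (4x4, takes a point from world to camera coordinates); the wrist camera has in their place "tool_from_camera" (4x4, takes a point from camera to tool coordinates, whose origin is the TCP and whose axes are the flange's). Camera axes: x right, y up, looking along -z (the intrinsics and any distortion apply to the point x, -y, -z); pixel columns grow to the right and rows downward; lengths in m; the calibration is good to about 2 mm. The wrist camera is an equidistant fisheye: a pixel r from the principal point sees the ray r / f radians off the axis. A picture is of the moment at which its call begins: read the wrist's pose just before it. camera_info takes no time and is no camera call.
- robot.close_job(): hands the job in, once; it reports no verdict.
The state is a dict: "t": time; "q": joint angles; "dq": joint speeds; "joint_torque": joint torques, N m; "tool_pos": TCP position; "orientation": TCP orientation; "force": force on the tool from outside, world axes, zero at the start; "wrist_torque": the same for the moment, N m; "opening": finger opening in m.
Only numpy, scipy, OpenCV 4.12 (cv2) and the standard library are available. Lean on these libraries where they do the work, as an engineer would, in place of code of your own. Each camera call takes 0.05 s, during which the arm holds its last target.

### The job

Two stainless vessels are bolted to the bench, and one of them still has its bayonet lid standing up, unlocked. Close that one with the fingertips: push its lid straight down until it is fully home, then push its bar handle round clockwise, seen from above, as far as the slots let it go. Do not lift the lid, keep off the other vessel, and leave the things on the bench where they are.

Things in the scene. Friction and masses are not known exactly. Their poses are not given: they have to be found in the camera images.
- saturator: The open vessel, fixed to the bench: stainless pot 114 mm across, 135 mm high, black sleeve on its neck, round foot 150 mm across; two short gas ports reach 85 mm from its axis on its -x side. Origin on the bench on its axis, z up. Two 8 mm pins stand out of it on opposite sides (+x and -x), 117 mm up, in two L-shaped slots in the lid's skirt.
- lid_hub (a point): Centre of the flat round top (33 mm across) of the hub in the middle of the open vessel's lid: the place to press. z up; y lies along the bar handle and turns with the lid. 211 mm above the bench with lid_press 0, 189 mm with the lid home. The lid is a stainless cap 132 mm across, 58 mm high; its top face is 42 mm below this point and bears a brass vent screw 12 mm high, 43 mm out, on the +x side.
- bar_end_a (a point): Point on the centre line of the bar handle, 55 mm from the lid's axis (hub's +y side); push here sideways. The bar is round, 14 mm thick, 151 mm long over its black end balls (19 mm across), runs level through the hub 12 mm below the hub's top, with 23 mm free beneath it. Clockwise seen from above, this end moves towards the hub's +x.
- bar_end_b (a point): The same at the bar's other end (the hub's -y side); clockwise, this end moves towards the hub's -x.
- lid_press (a joint): How far the lid is pressed down, m: starts at 0 to 0.005, 0.022 is fully home on its seat, negative is lifted. The O-ring holds the lid at any height: it stays where it is left; pressing takes about 5 to 9 N, and more only once it is home.
- lid_turn (a joint): How far the lid is turned clockwise seen from above, rad: about 0 in the slots' upright legs, 0.785 at the end of their level legs (12 mm wide slots, 45 degrees round). It turns only when the lid is home to within 2 or 3 mm, and stays where it is left. Turning takes about 5 N, pushed square to the bar 55 mm from the axis.
- locked_vessel: The other vessel, of the same make and sizes, origin on the bench on its axis, z up; its lid is already down (hub top at 189 mm) and locked. Not to be touched.
- sample_bottle: Bystander: white plastic wide-mouth bottle, 76 mm across, 163 mm high; origin at the centre of its foot.
- grease_jar: Bystander: small white jar with a black cap, 48 mm across, 42 mm high; origin at the centre of its foot.
- humidity_probe: Bystander: black and steel sensor probe 150 mm long, 17 mm thick, lying along its x axis between the vessels; origin under its middle.
- wrench: Bystander: steel wrench 160 mm long lying flat along its x axis; origin under its middle.
- screwdriver: Bystander: screwdriver 190 mm long lying along its x axis; origin under its middle.
- oring: Bystander: spare black O-ring, 120 mm across, 7 mm thick, lying flat; origin at its centre.
- brass_union: Bystander: brass pipe union 50 mm long, 24 mm high, lying along its x axis; origin under its middle.
- tape_roll: Bystander: roll of tape 80 mm across, 24 mm high, lying flat; origin at its centre, on the bench.
Things that resemble listed ones, but are neither listed nor needed, are in the scene too. What is shaped like the saturator but turquoise is not meant.

How it is judged:
By the outcome, as a careful person would: the job done as asked, in the order asked, and still so for the second after the job is handed in, with the robot touching nothing.
It also fails if it takes over 51 s, if anything falls off the work surface, if the arm or the gripper's body presses on something with over 40 N, if the wrist force passes 120 N, or if a joint passes its speed limit or range.

## Working session

There is one attempt and no reset: what is moved stays moved. The work goes in short steps, Python scripts to look and compute and a tool call to move; the robot and the scene stay as the last step left them, time stands still between calls to the robot, and variables do not carry over. Pictures are saved under pics/ and viewed, and the job is handed in when it is done.

Besides the shell and the picture viewer there is one more tool, called as name(argument=value, ...) on one line, values as JSON. send_rows: Moves the arm, as the interface text tells. Its arguments: {"type":"object","properties":{"series":{"type":"array","items":{"type":"object","properties":{"wx":{"type":"number"},"wy":{"type":"number"},"wz":{"type":"number"},"dx":{"type":"number"},"dy":{"type":"number"},"dz":{"type":"number"},"fingers":{"type":"number"}}}},"newtons":{"type":"number"}},"required":["series"]}

```bash
ls; mkdir -p pics; python3 - <<'E'
from plant import robot
import cv2,numpy as np
s=robot.read_state();print(s['t'],s['tool_pos'],s['orientation'],s['opening'],s['force'])
for n in ['scene','top']:
    im=robot.read_camera(n);cv2.imwrite(f'pics/{n}0.png',im[:,:,::-1])
    i=robot.camera_info(n);print(n,{k:np.round(v,4).tolist() if not isinstance(v,str) else v for k,v in i.items()})
print(robot.camera_info('wrist'))
E
```

```text
pics
0.0 [0.14345977 0.58200998 0.21758467] [-3.78868607e-01 -3.11828474e+00  2.83740313e-03] 0.09328744974169256 [ 0.91465589  0.33613037 -0.6178174 ]
scene {'intrinsics': [[428.4538, 0.0, 314.3061], [0.0, 428.4538, 205.6314], [0.0, 0.0, 1.0]], 'extrinsics': [[0.5588, 0.8293, 0.0031, -0.1909], [-0.53, 0.3542, 0.7705, 0.2355], [0.6378, -0.4322, 0.6375, -1.612], [0.0, 0.0, 0.0, 1.0]]}
top {'intrinsics': [[459.5384, 0.0, 323.1523], [0.0, 459.5384, 188.6024], [0.0, 0.0, 1.0]], 'extrinsics': [[-0.0278, -0.9996, -0.004, -0.1289], [0.9858, -0.028, 0.1656, -0.5655], [-0.1657, 0.0007, 0.9862, -1.4559], [0.0, 0.0, 0.0, 1.0]]}
{'intrinsics': array([[309.70691629,   0.        , 320.28886307],
       [  0.        , 309.70691629, 204.65445384],
       [  0.        ,   0.        ,   1.        ]]), 'tool_from_camera': array([[-9.10651366e-04,  9.62378927e-01,  2.71709352e-01,
         7.65153939e-02],
       [ 9.99998917e-01,  1.19059210e-03, -8.65448206e-04,
         6.29661920e-04],
       [-1.15638412e-03,  2.71708270e-01, -9.62378968e-01,
        -1.64758162e-01],
       [ 0.00000000e+00,  0.00000000e+00,  0.00000000e+00,
         1.00000000e+00]])}
```

View pics/scene0.png

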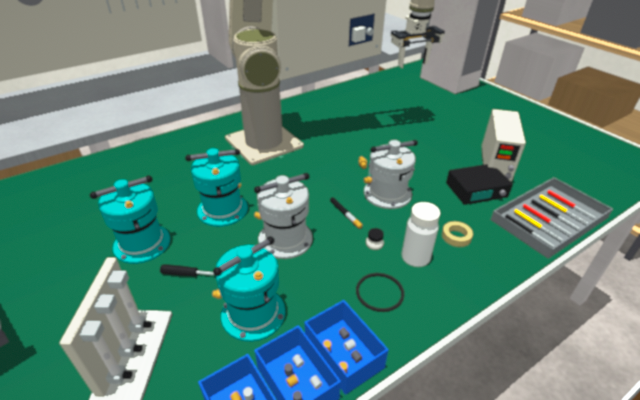

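View pics/top0.png

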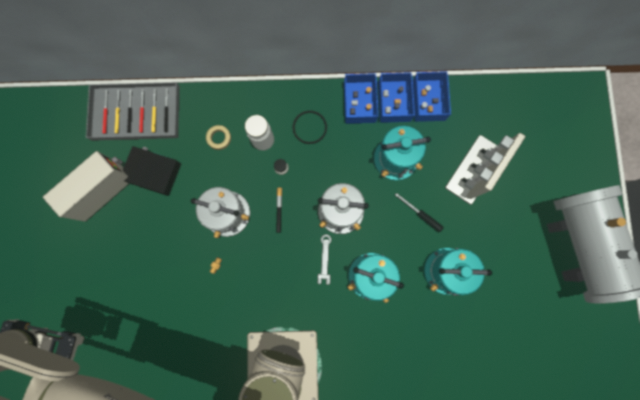

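```bash
python3 - <<'E'
import cv2,numpy as np
a=cv2.imread('pics/scene0.png');b=cv2.imread('pics/top0.png')
c=[a[130:260,240:330],a[130:260,345:435],b[165:255,180:270],b[165:255,300:390]]
c=[cv2.resize(x[:,:],(400,int(400*x.shape[0]/x.shape[1])),interpolation=cv2.INTER_CUBIC) for x in c]
cv2.imwrite('pics/z1.png',np.hstack(c[:2]));cv2.imwrite('pics/z2.png',np.hstack(c[2:]))
E
```

```text
(no output)
```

View pics/z1.png

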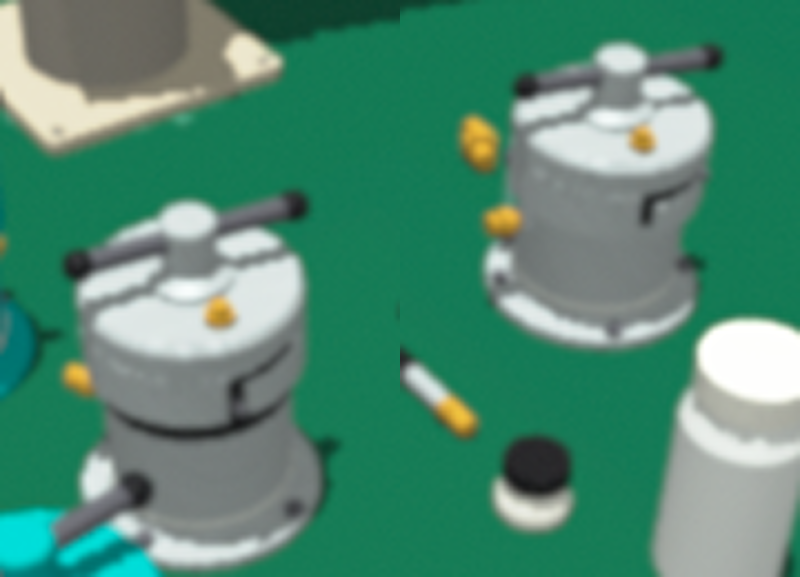

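View pics/z2.png

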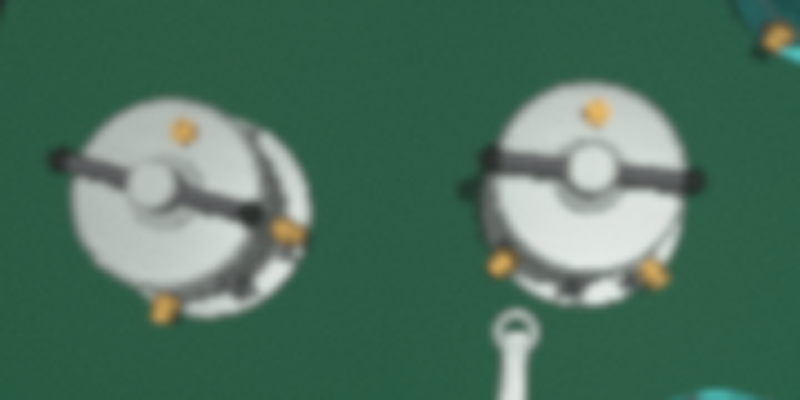

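```bash
cat > h.py <<'E'
import numpy as np
from plant import robot
def ray(n,u,v):
    i=robot.camera_info(n);K=np.array(i['intrinsics']);E=np.array(i['extrinsics']);R=E[:3,:3];t=E[:3,3]
    d=np.linalg.inv(K)@[u,v,1];d=np.array([d[0],-d[1],-d[2]])
    return -R.T@t,R.T@d/np.linalg.norm(d)
def plane(n,u,v,z):
    o,d=ray(n,u,v);return o+d*(z-o[2])/d[2]
def tri(p):
    A=np.zeros((3,3));b=np.zeros(3);rs=[ray(*x) for x in p]
    for o,d in rs:
        P=np.eye(3)-np.outer(d,d);A+=P;b+=P@o
    x=np.linalg.solve(A,b);return x,[np.linalg.norm((np.eye(3)-np.outer(d,d))@(x-o)) for o,d in rs]
E
python3 - <<'E'
from h import *
np.set_printoptions(precision=4,suppress=True)
for nm,t,s in [('hub',(343.2,202.8),(282.3,179.1)),('ballL',(320.5,200.6),(257.6,189.6)),('ballL?',(320.5,200.6),(305.9,176.4)),('ballR',(365.9,205.7),(257.6,189.6)),('vent',(343.9+.3,165+112/4.444),(240+220/4.444,130+312/4.444))]:
    print(nm,tri([('top',*t),('scene',*s)]))
for z in (.211,.2,.189): print(plane('top',343.2,202.8,z),plane('scene',282.3,179.1,z))
for u,v in((320.5,200.6),(365.9,205.7)):print(plane('top',u,v,.197))
print('other',tri([('top',180+152/4.444,165+187/4.444),('scene',345+222/4.444,130+58/4.444)]))
# skirt lower/foot
E
```

```text
hub (array([ 0.4914, -0.2003,  0.2109]), [np.float64(0.0012755175664202537), np.float64(0.0012755175664202665)])
ballL (array([ 0.4791, -0.1942,  0.1808]), [np.float64(0.06321182718840956), np.float64(0.06321182718840954)])
ballL? (array([ 0.5011, -0.1352,  0.1992]), [np.float64(0.0007259935742863422), np.float64(0.0007259935742863597)])
ballR (array([ 0.4824, -0.2665,  0.2002]), [np.float64(0.0012603040458208515), np.float64(0.0012603040458209404)])
vent (array([ 0.5341, -0.2064,  0.1741]), [np.float64(0.001070980167627715), np.float64(0.001070980167627793)])
[ 0.4908 -0.2014  0.211 ] [ 0.4921 -0.1992  0.211 ]
[ 0.4923 -0.2019  0.2   ] [ 0.4788 -0.1919  0.2   ]
[ 0.4938 -0.2024  0.189 ] [ 0.4655 -0.1846  0.189 ]
[ 0.5011 -0.1358  0.197 ]
[ 0.4823 -0.2679  0.197 ]
other (array([0.4933, 0.1791, 0.1886]), [np.float64(0.0023133936578166275), np.float64(0.00231339365781649)])
```

send_rows(series=[{"dz":4,"fingers":255},{"dz":4,"fingers":255},{"dx":2.57,"dy":-1.82,"dz":1,"fingers":255},{"dx":2.57,"dy":-1.82,"fingers":255},{"dx":2.57,"dy":-1.82,"fingers":255},{"dx":2.57,"dy":-1.82,"fingers":255},{"dx":2.57,"dy":-1.82,"fingers":255},{"dx":2.57,"dy":-1.82,"fingers":255},{"dx":2.57,"dy":-1.82,"fingers":255},{"dx":2.57,"dy":-1.82,"fingers":255},{"dx":2.57,"dy":-1.82,"fingers":255},{"dx":2.57,"dy":-1.82,"fingers":255},{"dx":1.2,"dy":-3.5,"fingers":255},{"dx":1.2,"dy":-3.5,"fingers":255},{"dx":1.2,"dy":-3.5,"fingers":255},{"dx":1.2,"dy":-3.5,"fingers":255},{"dx":1.2,"dy":-3.5,"fingers":255},{"dx":1.2,"dy":-3.5,"fingers":255}], newtons=20)

```text
schema error: expected keys wx, wy, wz, dx, dy, dz, fingers
```

All keys are required in each row.

send_rows(series=[{"wx":0,"wy":0,"wz":0,"dx":0,"dy":0,"dz":4,"fingers":255},{"wx":0,"wy":0,"wz":0,"dx":0,"dy":0,"dz":4,"fingers":255},{"wx":0,"wy":0,"wz":0,"dx":2.5,"dy":-1.8,"dz":1,"fingers":255},{"wx":0,"wy":0,"wz":0,"dx":2.5,"dy":-1.8,"dz":0,"fingers":255},{"wx":0,"wy":0,"wz":0,"dx":2.5,"dy":-1.8,"dz":0,"fingers":255},{"wx":0,"wy":0,"wz":0,"dx":2.5,"dy":-1.8,"dz":0,"fingers":255},{"wx":0,"wy":0,"wz":0,"dx":2.5,"dy":-1.8,"dz":0,"fingers":255},{"wx":0,"wy":0,"wz":0,"dx":2.5,"dy":-1.8,"dz":0,"fingers":255},{"wx":0,"wy":0,"wz":0,"dx":2.5,"dy":-1.8,"dz":0,"fingers":255},{"wx":0,"wy":0,"wz":0,"dx":2.5,"dy":-1.8,"dz":0,"fingers":255},{"wx":0,"wy":0,"wz":0,"dx":2.5,"dy":-1.8,"dz":0,"fingers":255},{"wx":0,"wy":0,"wz":0,"dx":2.5,"dy":-1.8,"dz":0,"fingers":255},{"wx":0,"wy":0,"wz":0,"dx":1.2,"dy":-3.5,"dz":0,"fingers":255},{"wx":0,"wy":0,"wz":0,"dx":1.2,"dy":-3.5,"dz":0,"fingers":255},{"wx":0,"wy":0,"wz":0,"dx":1.2,"dy":-3.5,"dz":0,"fingers":255},{"wx":0,"wy":0,"wz":0,"dx":1.2,"dy":-3.5,"dz":0,"fingers":255}], newtons=20)

```text
t: 1.43
tool_pos: [0.4458, 0.2469, 0.3]
orientation: [-0.358, -3.111, 0.026]
force: [0.9, 0.2, 0.6]
opening: 0.0005
```

send_rows(series=[{"wx":0,"wy":0,"wz":0.04,"dx":0.4,"dy":-3.6,"dz":0,"fingers":255},{"wx":0,"wy":0,"wz":0.04,"dx":0.4,"dy":-3.6,"dz":0,"fingers":255},{"wx":0,"wy":0,"wz":0,"dx":0.4,"dy":-3.6,"dz":0,"fingers":255},{"wx":0,"wy":0,"wz":0,"dx":0.4,"dy":-3.6,"dz":0,"fingers":255},{"wx":0,"wy":0,"wz":0,"dx":0.4,"dy":-3.6,"dz":0,"fingers":255},{"wx":0,"wy":0,"wz":0,"dx":0.4,"dy":-3.6,"dz":0,"fingers":255},{"wx":0,"wy":0,"wz":0,"dx":0.4,"dy":-3.6,"dz":0,"fingers":255},{"wx":0,"wy":0,"wz":0,"dx":0.4,"dy":-3.6,"dz":0,"fingers":255},{"wx":0,"wy":0,"wz":0,"dx":0.4,"dy":-3.6,"dz":0,"fingers":255},{"wx":0,"wy":0,"wz":0,"dx":0.4,"dy":-3.6,"dz":0,"fingers":255},{"wx":0,"wy":0,"wz":0,"dx":0.4,"dy":-3.6,"dz":0,"fingers":255},{"wx":0,"wy":0,"wz":0,"dx":0,"dy":0,"dz":0,"fingers":255}])

```text
t: 2.43
tool_pos: [0.4858, -0.1748, 0.2943]
orientation: [-0.233, -3.117, 0.03]
force: [0.5, 0.6, -0.4]
opening: 0.0002
```

```bash
python3 - <<'E'
from h import *
import cv2
from scipy.spatial.transform import Rotation as Ro
s=robot.read_state();im=robot.read_camera('wrist');cv2.imwrite('pics/w1.png',im[:,:,::-1])
R=Ro.from_rotvec(s['orientation']).as_matrix()
print(s['t'],s['tool_pos'],s['q'],s['force']);print(R.round(3),np.arctan2(-R[0,1],R[1,1]))
E
```

```text
2.4333 [ 0.48577641 -0.17480493  0.29425429] [-0.42725568 -0.10562918  1.58991117 -0.02394758  1.6657498  -1.85071165] [ 0.53735219  0.56069367 -0.38161542]
[[-0.989  0.149 -0.018]
 [ 0.149  0.989 -0.018]
 [ 0.015 -0.021 -1.   ]] -0.14935912223218156
```

View pics/w1.png

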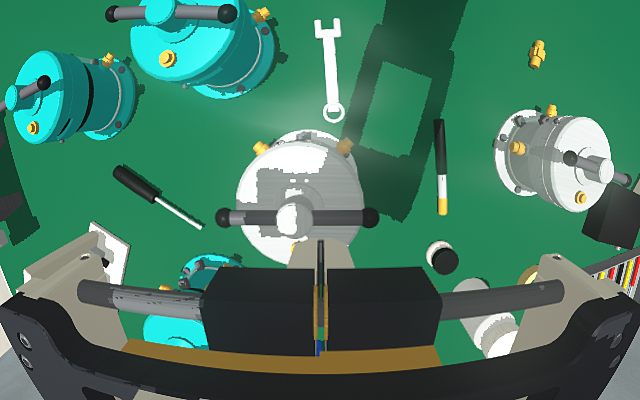

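```bash
cat >> h.py <<'E'
from scipy.spatial.transform import Rotation as Ro
def wray(s,u,v):
    i=robot.camera_info('wrist');K=np.array(i['intrinsics']);T=np.array(i['tool_from_camera'])
    x=(u-K[0,2])/K[0,0];y=(v-K[1,2])/K[1,1];r=np.hypot(x,y)
    d=np.array([np.sin(r)*x/r,-np.sin(r)*y/r,-np.cos(r)]) if r>0 else np.array([0,0,-1.])
    R=Ro.from_rotvec(s['orientation']).as_matrix()
    return R@T[:3,3]+s['tool_pos'],R@(T[:3,:3]@d)
def wplane(s,u,v,z):
    o,d=wray(s,u,v);return o+d*(z-o[2])/d[2]
E
python3 - <<'E'
from h import *
s=robot.read_state()
for u,v,z in[(294,217,.211),(222,217,.199),(370,217,.199)]:print(wplane(s,u,v,z).round(4))
E
```

```text
[ 0.4855 -0.1955  0.211 ]
[ 0.4797 -0.2638  0.199 ]
[ 0.4988 -0.1307  0.199 ]
```

send_rows(series=[{"wx":0.018,"wy":-0.018,"wz":0,"dx":0.25,"dy":-1.2,"dz":0,"fingers":255},{"wx":0,"wy":0,"wz":0,"dx":0.25,"dy":-1.2,"dz":-1.5,"fingers":255},{"wx":0,"wy":0,"wz":0,"dx":0,"dy":0,"dz":-2,"fingers":255},{"wx":0,"wy":0,"wz":0,"dx":0,"dy":0,"dz":-2,"fingers":255},{"wx":0,"wy":0,"wz":0,"dx":0,"dy":0,"dz":0,"fingers":255}])

```text
t: 2.9
tool_pos: [0.491, -0.195, 0.2375]
orientation: [0.236, 3.131, 0.007]
force: [-0.8, 0.3, -1.3]
opening: 0.0005
```

```bash
python3 - <<'E'
from h import *
import cv2
s=robot.read_state();print(s['tool_pos'],s['orientation'],s['force'])
c=[]
im=robot.read_camera('scene')[:,:,::-1];c.append(cv2.resize(im[100:260,220:380],(400,400),interpolation=cv2.INTER_CUBIC))
im=robot.read_camera('top')[:,:,::-1];c.append(cv2.resize(im[130:290,260:420],(400,400),interpolation=cv2.INTER_CUBIC))
cv2.imwrite('pics/s2.png',np.hstack(c))
E
```

```text
[ 0.49099638 -0.19501506  0.23748082] [0.23558115 3.1314213  0.00722645] [-0.83244756  0.2757277  -1.26311871]
```

View pics/s2.png

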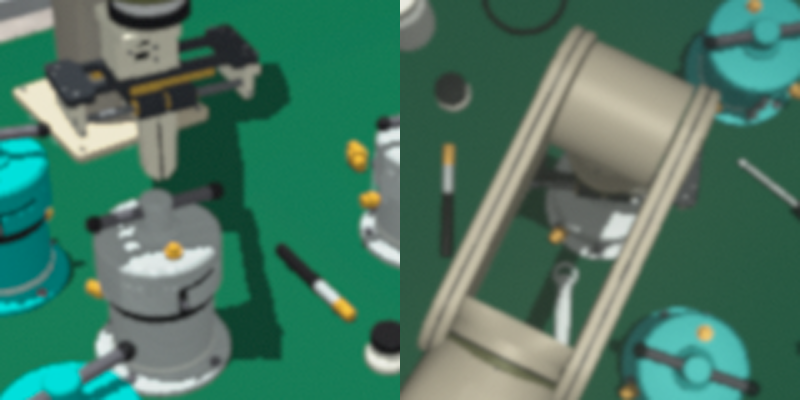

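send_rows(series=[{"wx":0,"wy":0,"wz":0,"dx":0,"dy":-0.45,"dz":-1,"fingers":255},{"wx":0,"wy":0,"wz":0,"dx":0,"dy":0,"dz":-1,"fingers":255},{"wx":0,"wy":0,"wz":0,"dx":0,"dy":0,"dz":-0.6,"fingers":255},{"wx":0,"wy":0,"wz":0,"dx":0,"dy":0,"dz":-0.5,"fingers":255}])

```text
t: 3.33
tool_pos: [0.4952, -0.1999, 0.214]
orientation: [0.23, 3.12, -0.001]
force: [-0.9, -0.1, 0.6]
opening: 0.0005
```

send_rows(series=[{"wx":0,"wy":0,"wz":0,"dx":-0.35,"dy":0,"dz":0,"fingers":255},{"wx":0,"wy":0,"wz":0,"dx":0,"dy":0,"dz":-0.5,"fingers":255},{"wx":0,"wy":0,"wz":0,"dx":0,"dy":0,"dz":-0.5,"fingers":255},{"wx":0,"wy":0,"wz":0,"dx":0,"dy":0,"dz":-0.5,"fingers":255}])

```text
t: 3.67
tool_pos: [0.4916, -0.1999, 0.2006]
orientation: [0.229, 3.118, -0.002]
force: [-4.2, 2.6, 9.8]
opening: 0.0002
```

send_rows(series=[{"wx":0,"wy":0,"wz":0,"dx":0,"dy":0,"dz":-0.4,"fingers":255},{"wx":0,"wy":0,"wz":0,"dx":0,"dy":0,"dz":-0.4,"fingers":255},{"wx":0,"wy":0,"wz":0,"dx":0,"dy":0,"dz":-0.4,"fingers":255}])

```text
t: 3.92
tool_pos: [0.4916, -0.1999, 0.1914]
orientation: [0.229, 3.116, -0.003]
force: [-4.8, 2.2, 7.5]
opening: 0.0004
```

send_rows(series=[{"wx":0,"wy":0,"wz":0,"dx":0,"dy":0,"dz":-0.3,"fingers":255},{"wx":0,"wy":0,"wz":0,"dx":0,"dy":0,"dz":-0.3,"fingers":255}])

```text
t: 4.08
tool_pos: [0.492, -0.2001, 0.1889]
orientation: [0.229, 3.114, -0.005]
force: [-11.8, 6.4, 31.3]
opening: 0.0003
```

send_rows(series=[{"wx":0,"wy":0,"wz":0,"dx":0,"dy":0,"dz":-0.2,"fingers":255},{"wx":0,"wy":0,"wz":0,"dx":0,"dy":0,"dz":1.5,"fingers":255},{"wx":0,"wy":0,"wz":0,"dx":0,"dy":0,"dz":2.5,"fingers":255},{"wx":0,"wy":0,"wz":0,"dx":-1.35,"dy":3,"dz":0,"fingers":255},{"wx":0,"wy":0,"wz":0,"dx":-1.35,"dy":3,"dz":0,"fingers":255},{"wx":0,"wy":0,"wz":0,"dx":0,"dy":0,"dz":0,"fingers":255}])

```text
t: 4.58
tool_pos: [0.4642, -0.1397, 0.2316]
orientation: [0.235, 3.11, -0.006]
force: [-1.2, 0.1, -0.5]
opening: 0.0007
```

```bash
python3 - <<'E'
from h import *
import cv2
s=robot.read_state();R=Ro.from_rotvec(s['orientation']).as_matrix()
print(s['tool_pos'],s['force'],R[:,2],np.arctan2(-R[0,1],R[1,1]))
im=robot.read_camera('wrist');cv2.imwrite('pics/w3.png',im[:,:,::-1])
im=robot.read_camera('scene')[:,:,::-1];cv2.imwrite('pics/s3.png',cv2.resize(im[100:260,220:380],(600,600),interpolation=cv2.INTER_CUBIC))
E
```

```text
[ 0.4642002  -0.13967397  0.23160605] [-1.20127441  0.14164101 -0.51744896] [ 0.02230404 -0.00535889 -0.99973687] -0.15056662270508508
```

View pics/w3.png

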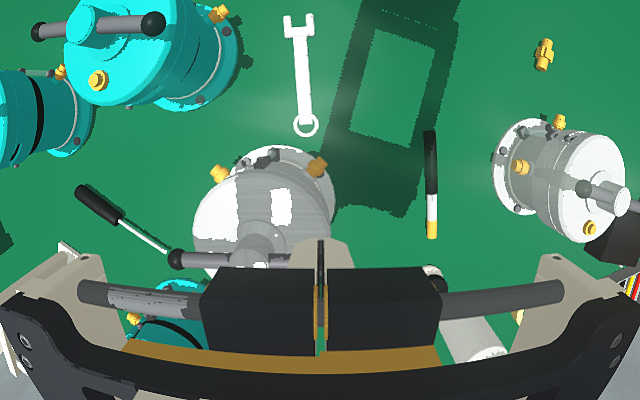

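View pics/s3.png

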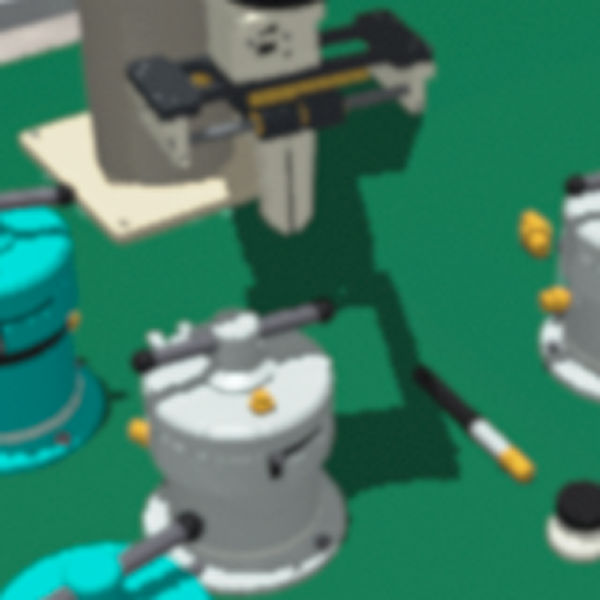

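send_rows(series=[{"wx":0.005,"wy":0.022,"wz":0,"dx":0,"dy":0,"dz":-2,"fingers":255},{"wx":0,"wy":0,"wz":0,"dx":0,"dy":0,"dz":-2.2,"fingers":255},{"wx":0,"wy":0,"wz":0,"dx":0,"dy":0,"dz":-2.2,"fingers":255},{"wx":0,"wy":0,"wz":0,"dx":0,"dy":0,"dz":-0.3,"fingers":255},{"wx":0,"wy":0,"wz":0,"dx":0,"dy":0,"dz":0,"fingers":255}])

```text
t: 5.1
tool_pos: [0.4671, -0.1459, 0.1636]
orientation: [0.237, 3.128, -0.008]
force: [0.1, 0.2, 0.3]
opening: 0.0005
```

send_rows(series=[{"wx":0,"wy":0,"wz":0,"dx":0.6,"dy":0.1,"dz":0,"fingers":255},{"wx":0,"wy":0,"wz":0,"dx":0.6,"dy":0.1,"dz":0,"fingers":255},{"wx":0,"wy":0,"wz":0,"dx":0.5,"dy":0,"dz":0,"fingers":255}])

```text
t: 5.35
tool_pos: [0.4845, -0.1451, 0.1648]
orientation: [0.241, 3.129, -0.008]
force: [-4.9, 0.9, -3.6]
opening: 0.0005
```

send_rows(series=[{"wx":0,"wy":0,"wz":-0.1,"dx":0.6,"dy":0.04,"dz":-0.1,"fingers":255},{"wx":0,"wy":0,"wz":-0.1,"dx":0.6,"dy":0,"dz":0,"fingers":255},{"wx":0,"wy":0,"wz":-0.1,"dx":0.6,"dy":-0.07,"dz":0,"fingers":255}])

```text
t: 5.6
tool_pos: [0.5025, -0.1454, 0.1649]
orientation: [-0.716, -3.056, 0.01]
force: [-6.5, -0.3, -1.5]
opening: 0.0003
```

send_rows(series=[{"wx":0,"wy":0,"wz":-0.1,"dx":0.55,"dy":-0.13,"dz":-0.1,"fingers":255},{"wx":0,"wy":0,"wz":-0.1,"dx":0.55,"dy":-0.18,"dz":0,"fingers":255},{"wx":0,"wy":0,"wz":-0.1,"dx":0.5,"dy":-0.23,"dz":0,"fingers":255}])

```text
t: 5.85
tool_pos: [0.5185, -0.1503, 0.1648]
orientation: [-1.183, -2.899, 0.011]
force: [-6.9, 0.6, -1.7]
opening: 0.0006
```

send_rows(series=[{"wx":0,"wy":0,"wz":-0.08,"dx":0.45,"dy":-0.3,"dz":-0.1,"fingers":255},{"wx":0,"wy":0,"wz":-0.06,"dx":0.35,"dy":-0.3,"dz":0,"fingers":255}])

```text
t: 6.02
tool_pos: [0.5251, -0.1536, 0.1642]
orientation: [-1.391, -2.795, 0.007]
force: [-25.7, 21.7, 12.2]
opening: 0.0006
```

send_rows(series=[{"wx":0,"wy":0,"wz":-0.02,"dx":0.25,"dy":-0.2,"dz":0,"fingers":255}])

```text
t: 6.1
tool_pos: [0.525, -0.1529, 0.1642]
orientation: [-1.418, -2.77, 0.005]
force: [-22.9, 13.3, 13.4]
opening: 0.0006
```

send_rows(series=[{"wx":0,"wy":0,"wz":0,"dx":0.2,"dy":-0.3,"dz":0,"fingers":255},{"wx":0,"wy":0,"wz":0,"dx":0.2,"dy":-0.3,"dz":0,"fingers":255}])

```text
t: 6.27
tool_pos: [0.5246, -0.1528, 0.1645]
orientation: [-1.409, -2.755, -0.0]
force: [-16.7, 13.8, 8.3]
opening: 0.0007
```

send_rows(series=[{"wx":0,"wy":0,"wz":0,"dx":-0.9,"dy":1.2,"dz":0,"fingers":255},{"wx":0,"wy":0,"wz":0,"dx":-0.9,"dy":1.2,"dz":0,"fingers":255},{"wx":0,"wy":0,"wz":0,"dx":-0.6,"dy":0.8,"dz":0,"fingers":255},{"wx":0,"wy":0,"wz":0,"dx":0,"dy":0,"dz":3,"fingers":255},{"wx":0,"wy":0,"wz":0,"dx":0,"dy":0,"dz":3.5,"fingers":255},{"wx":0,"wy":0,"wz":0,"dx":0,"dy":0,"dz":3.5,"fingers":255},{"wx":0,"wy":0,"wz":0,"dx":-2.5,"dy":2.5,"dz":2,"fingers":255},{"wx":0,"wy":0,"wz":0,"dx":-2.5,"dy":2.5,"dz":2,"fingers":255},{"wx":0,"wy":0,"wz":0,"dx":-1,"dy":3.5,"dz":0,"fingers":255},{"wx":0,"wy":0,"wz":0,"dx":-1,"dy":3.5,"dz":0,"fingers":255},{"wx":0,"wy":0,"wz":0,"dx":0,"dy":3.5,"dz":0,"fingers":255},{"wx":0,"wy":0,"wz":0,"dx":0,"dy":0,"dz":0,"fingers":255}])

```text
t: 7.27
tool_pos: [0.4326, 0.0419, 0.3207]
orientation: [-1.418, -2.765, -0.013]
force: [1.0, -0.3, 0.1]
opening: 0.0004
```

```bash
python3 - <<'E'
from h import *
import cv2
s=robot.read_state();print(s['t'],s['tool_pos'],s['force'])
a=robot.read_camera('scene')[:,:,::-1];b=robot.read_camera('top')[:,:,::-1]
cv2.imwrite('pics/s4.png',a);cv2.imwrite('pics/t4.png',b)
cv2.imwrite('pics/z4.png',np.hstack([cv2.resize(a[150:260,235:345],(400,400),interpolation=cv2.INTER_CUBIC),cv2.resize(b[155:255,290:390],(400,400),interpolation=cv2.INTER_CUBIC)]))
E
```

```text
7.2667 [0.43257137 0.04189514 0.32069716] [ 1.04393472 -0.30796582  0.10560743]
```

View pics/z4.png

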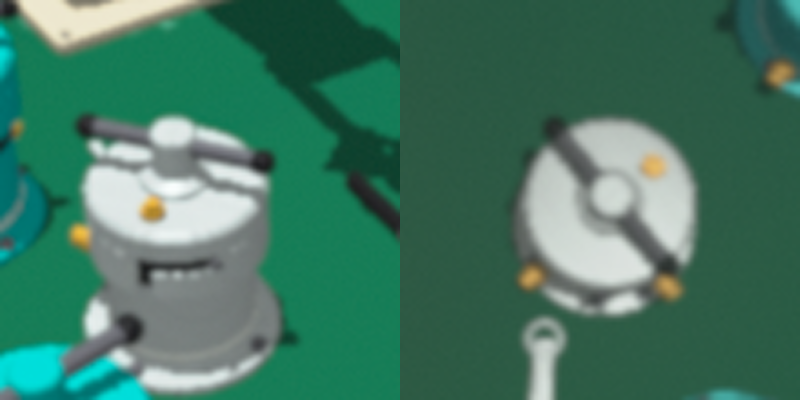

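View pics/t4.png

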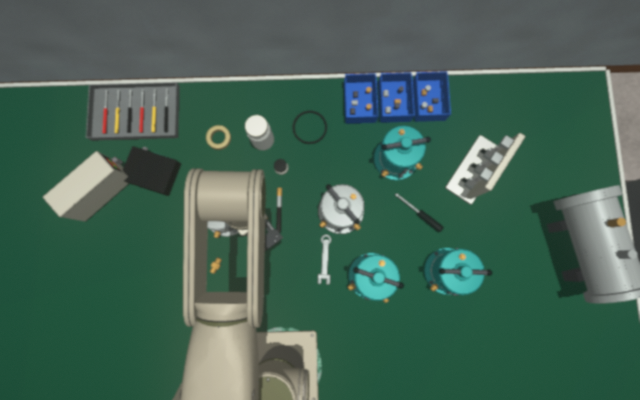

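```bash
python3 - <<'E'
from h import *
import cv2
a=tri([('top',328.75,187),('scene',307.1,194)]);b=tri([('top',357,222),('scene',258.9,184.4)])
print(a,b);d=a[0]-b[0];print(np.arctan2(d[0],d[1])-.142)
print(tri([('top',343.25,204),('scene',282.6,185.8)]))
print(cv2.absdiff(cv2.imread('pics/top0.png'),cv2.imread('pics/t4.png'))[80:160,200:480].max())
E
```

```text
(array([ 0.54417061, -0.16040157,  0.18033319]), [np.float64(0.0011511655427362702), np.float64(0.0011511655427362192)]) (array([ 0.43760828, -0.24053879,  0.17762435]), [np.float64(0.0010443065942673238), np.float64(0.0010443065942673723)])
0.7840023224338066
(array([ 0.4909479 , -0.20078273,  0.18972941]), [np.float64(0.001773162143110758), np.float64(0.0017731621431108637)])
9
```

Turn measures 0.784 rad and the hub 189.7 mm high; both match closed. The arm is clear, so I'm handing in.

```bash
python3 -c "
from plant import robot
print(robot.close_job())"
```

```text
the job is handed in; nothing more can be done
None
```

The open vessel, the stainless one with its black sleeve showing, is closed, and the job is handed in. I pressed its hub straight down with the shut fingertips, then pushed bar end a clockwise to the stop. After that I backed off sideways and lifted clear. The robot's clock read about 7.4 s at the end, against the 51 s limit.

- **Lid home:** the force rose from about 8 N to 31 N at a tip height of 189 mm. Afterwards the cameras put the hub top at 189.7 mm, where 189 mm is home, and the sleeve is hidden.
- **Lid turned:** the bar stopped firmly, and pushing further at 22 to 34 N did not move it. The cameras put the turn at 0.784 rad, where 0.785 is the end of the slot.
- **Bystanders:** the top view shows the bottle, jar, O-ring and the front edge of the blue bins unchanged. In that picture the wrench and screwdrivers looked in place, but I did not measure them. The arm hid the locked vessel in it, though my path stayed at least 100 mm above that one.
- **Disagreement:** the wrist camera put the hub 3 to 6 mm away from the other two cameras. I went with a point close to theirs.

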